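# Lay a pinwheel layer of jar cartons and take its packing photograph

## Task

Lay every carton on the counter flat in an outline of its own on the pallet slab, in the printed pinwheel, and stand the one gold-lidded jar out of the crate upright on the round mark as the sample. Then take the packing photograph: press the camera's red shutter button down to its halfway stop, hold it there for about a second while it focuses, press it fully down, and let it up. Last, put the gold-lidded jar back upright inside the crate; the layer stays as photographed, the other jars stay in the crate, and no jar or glass is knocked over.

Things in the scene. Friction and masses are not known exactly. Their poses are not given: they have to be found in the camera images.
- slab: fixed pallet slab, wood with a printed sheet on top, 18 mm thick; spans -108..122 mm in its x, -114..175 mm in its y (+y towards the camera). Origin on the counter under the centre of the blue pinwheel: four 122 x 62 mm outlines round an empty 60 mm square. A finger has room in that square and outside the pattern, not between neighbouring cartons (4 mm apart)
- cell_a (a point): centre of an outline on the slab's top face, long side along the slab's x; the half of its inner long side towards the slab's +x borders the empty square, the other half borders outline d
- cell_b (a point): centre of an outline, long side along the slab's y; the half of its inner long side towards the slab's +y borders the empty square, the other half outline a
- cell_c (a point): centre of an outline, long side along the slab's x; the half towards the slab's -x borders the empty square, the other half outline b
- cell_d (a point): centre of an outline, long side along the slab's y; the half towards the slab's -y borders the empty square, the other half outline c
- jar_mark (a point): centre of the round blue ring, 62 mm across, on the slab's top face in the strip next to the camera; 20 mm lie between a jar on it and the nearest cartons
- shutter_top (a point): centre of the top face of the camera's red shutter button, a disc 21 mm across, about 167 mm above the counter; presses straight down and carries this point. Fully down it is 5 mm above the top plate. A hump 10 mm high on the plate begins 30 mm from its centre. The camera is fixed between slab and cartons, ends 16 mm to one side of the button and 102 mm to the other, and has nothing higher
- shutter_half (a joint): first stage of the shutter button, m: 0 up, 0.004 at the halfway stop. A light spring, 0.9 N to start and 2.1 N at the stop. Springs back
- shutter_full (a joint): second stage of the shutter button, m: 0 until the push exceeds 11 N, 0.004 fully down (13 N); it adds to the first stage, so full travel is 8 mm. Between 2.1 and 11 N the button stands still at its halfway stop. Springs back
- crate: low slatted wooden crate, 178 x 178 mm outside, 164 x 164 mm inside, walls 36 mm high, inner floor 7 mm above the counter; fixed. Origin on the counter under its centre, x and y along its sides
- gold_jar: glass jar, 53 mm across, 66 mm tall, 0.17 kg; origin at the centre of its underside, z up its axis; it has a gold lid and dark jam, and starts among the jars in the crate, in one of the four corners of a square of about 76 mm, so that fingers have most room along the square's diagonals
- honey_jar_a: glass jar, 53 mm across, 66 mm tall, 0.17 kg; origin at the centre of its underside, z up its axis; it has a white lid and honey; stays in the crate; may be absent
- honey_jar_b: glass jar, 53 mm across, 66 mm tall, 0.17 kg; origin at the centre of its underside, z up its axis; it has a white lid and honey; stays in the crate; may be absent
- jam_jar: glass jar, 53 mm across, 66 mm tall, 0.17 kg; origin at the centre of its underside, z up its axis; it has a white lid and dark jam; stays in the crate; may be absent
- carton1: brown cardboard carton for two jars, 118 (its x) x 58 (its y) x 70 mm tall, about 0.4 kg, heavier at the bottom; closed and rigid; origin at the centre of its underside, z up. Starts standing on the counter to the robot's right of the camera; may be absent
- carton2: brown cardboard carton for two jars, 118 (its x) x 58 (its y) x 70 mm tall, about 0.4 kg, heavier at the bottom; closed and rigid; origin at the centre of its underside, z up. Starts standing on the counter to the robot's right of the camera; may be absent
- carton3: brown cardboard carton for two jars, 118 (its x) x 58 (its y) x 70 mm tall, about 0.4 kg, heavier at the bottom; closed and rigid; origin at the centre of its underside, z up. Starts standing on the counter to the robot's right of the camera; may be absent
- carton4: brown cardboard carton for two jars, 118 (its x) x 58 (its y) x 70 mm tall, about 0.4 kg, heavier at the bottom; closed and rigid; origin at the centre of its underside, z up. Starts standing on the counter to the robot's right of the camera; may be absent
- glass: stemmed wine glass, 81 mm across, 202 mm tall, standing behind the slab; origin under its centre, z up; bystander
- tumbler: clear tumbler, 81 mm across, 91 mm tall, standing to the left of the slab; origin under its centre, z up; bystander

How it is judged (in metres and radians):
On the way, in this order (a step that is already met when the one before it is completed fails the run):
1. every carton present lies in its own outline and the gold-lidded jar stands on the round mark, all let go (((horizontal distance between carton1 and cell_a below 0.01 m and angle between the x axis of carton1 and the x axis of slab, either way round below 0.12 rad) or (horizontal distance between carton1 and cell_b below 0.01 m and angle between the x axis of carton1 and the y axis of slab, either way round below 0.12 rad) or (horizontal distance between carton1 and cell_c below 0.01 m and angle between the x axis of carton1 and the x axis of slab, either way round below 0.12 rad) or (horizontal distance between carton1 and cell_d below 0.01 m and angle between the x axis of carton1 and the y axis of slab, either way round below 0.12 rad)) and z of carton1 in the frame of jar_mark between -0.006 and 0.006 m and angle between each of carton1, carton2, carton3, carton4's own z axis and vertical below 0.08 rad and linear speed of each of carton1, carton2, carton3, carton4, gold_jar below 0.03 m/s and ((horizontal distance between carton2 and cell_a below 0.01 m and angle between the x axis of carton2 and the x axis of slab, either way round below 0.12 rad) or (horizontal distance between carton2 and cell_b below 0.01 m and angle between the x axis of carton2 and the y axis of slab, either way round below 0.12 rad) or (horizontal distance between carton2 and cell_c below 0.01 m and angle between the x axis of carton2 and the x axis of slab, either way round below 0.12 rad) or (horizontal distance between carton2 and cell_d below 0.01 m and angle between the x axis of carton2 and the y axis of slab, either way round below 0.12 rad)) and z of carton2 in the frame of jar_mark between -0.006 and 0.006 m and ((horizontal distance between carton3 and cell_a below 0.01 m and angle between the x axis of carton3 and the x axis of slab, either way round below 0.12 rad) or (horizontal distance between carton3 and cell_b below 0.01 m and angle between the x axis of carton3 and the y axis of slab, either way round below 0.12 rad) or (horizontal distance between carton3 and cell_c below 0.01 m and angle between the x axis of carton3 and the x axis of slab, either way round below 0.12 rad) or (horizontal distance between carton3 and cell_d below 0.01 m and angle between the x axis of carton3 and the y axis of slab, either way round below 0.12 rad)) and z of carton3 in the frame of jar_mark between -0.006 and 0.006 m and ((horizontal distance between carton4 and cell_a below 0.01 m and angle between the x axis of carton4 and the x axis of slab, either way round below 0.12 rad) or (horizontal distance between carton4 and cell_b below 0.01 m and angle between the x axis of carton4 and the y axis of slab, either way round below 0.12 rad) or (horizontal distance between carton4 and cell_c below 0.01 m and angle between the x axis of carton4 and the x axis of slab, either way round below 0.12 rad) or (horizontal distance between carton4 and cell_d below 0.01 m and angle between the x axis of carton4 and the y axis of slab, either way round below 0.12 rad)) and z of carton4 in the frame of jar_mark between -0.006 and 0.006 m and horizontal distance between gold_jar and jar_mark below 0.012 m and z of gold_jar in the frame of jar_mark between -0.006 and 0.006 m and angle between gold_jar's own z axis and vertical below 0.1 rad and contact force between the fingers and gold_jar below 0.2 N and contact force between the fingers and carton1 below 0.2 N and contact force between the fingers and carton2 below 0.2 N and contact force between the fingers and carton3 below 0.2 N and contact force between the fingers and carton4 below 0.2 N), for 0.3 s.
2. with layer and jar so in place, the shutter button is held at its halfway stop (first stage down, second stage not begun) for at least half a second (((horizontal distance between carton1 and cell_a below 0.01 m and angle between the x axis of carton1 and the x axis of slab, either way round below 0.12 rad) or (horizontal distance between carton1 and cell_b below 0.01 m and angle between the x axis of carton1 and the y axis of slab, either way round below 0.12 rad) or (horizontal distance between carton1 and cell_c below 0.01 m and angle between the x axis of carton1 and the x axis of slab, either way round below 0.12 rad) or (horizontal distance between carton1 and cell_d below 0.01 m and angle between the x axis of carton1 and the y axis of slab, either way round below 0.12 rad)) and z of carton1 in the frame of jar_mark between -0.006 and 0.006 m and angle between each of carton1, carton2, carton3, carton4's own z axis and vertical below 0.08 rad and linear speed of each of carton1, carton2, carton3, carton4, gold_jar below 0.03 m/s and ((horizontal distance between carton2 and cell_a below 0.01 m and angle between the x axis of carton2 and the x axis of slab, either way round below 0.12 rad) or (horizontal distance between carton2 and cell_b below 0.01 m and angle between the x axis of carton2 and the y axis of slab, either way round below 0.12 rad) or (horizontal distance between carton2 and cell_c below 0.01 m and angle between the x axis of carton2 and the x axis of slab, either way round below 0.12 rad) or (horizontal distance between carton2 and cell_d below 0.01 m and angle between the x axis of carton2 and the y axis of slab, either way round below 0.12 rad)) and z of carton2 in the frame of jar_mark between -0.006 and 0.006 m and ((horizontal distance between carton3 and cell_a below 0.01 m and angle between the x axis of carton3 and the x axis of slab, either way round below 0.12 rad) or (horizontal distance between carton3 and cell_b below 0.01 m and angle between the x axis of carton3 and the y axis of slab, either way round below 0.12 rad) or (horizontal distance between carton3 and cell_c below 0.01 m and angle between the x axis of carton3 and the x axis of slab, either way round below 0.12 rad) or (horizontal distance between carton3 and cell_d below 0.01 m and angle between the x axis of carton3 and the y axis of slab, either way round below 0.12 rad)) and z of carton3 in the frame of jar_mark between -0.006 and 0.006 m and ((horizontal distance between carton4 and cell_a below 0.01 m and angle between the x axis of carton4 and the x axis of slab, either way round below 0.12 rad) or (horizontal distance between carton4 and cell_b below 0.01 m and angle between the x axis of carton4 and the y axis of slab, either way round below 0.12 rad) or (horizontal distance between carton4 and cell_c below 0.01 m and angle between the x axis of carton4 and the x axis of slab, either way round below 0.12 rad) or (horizontal distance between carton4 and cell_d below 0.01 m and angle between the x axis of carton4 and the y axis of slab, either way round below 0.12 rad)) and z of carton4 in the frame of jar_mark between -0.006 and 0.006 m and horizontal distance between gold_jar and jar_mark below 0.012 m and z of gold_jar in the frame of jar_mark between -0.006 and 0.006 m and angle between gold_jar's own z axis and vertical below 0.1 rad and value of joint shutter_half above 0.003 m and value of joint shutter_full below 0.0012 m), for 0.5 s.
3. with layer and jar still in place, the button is pressed fully down (((horizontal distance between carton1 and cell_a below 0.01 m and angle between the x axis of carton1 and the x axis of slab, either way round below 0.12 rad) or (horizontal distance between carton1 and cell_b below 0.01 m and angle between the x axis of carton1 and the y axis of slab, either way round below 0.12 rad) or (horizontal distance between carton1 and cell_c below 0.01 m and angle between the x axis of carton1 and the x axis of slab, either way round below 0.12 rad) or (horizontal distance between carton1 and cell_d below 0.01 m and angle between the x axis of carton1 and the y axis of slab, either way round below 0.12 rad)) and z of carton1 in the frame of jar_mark between -0.006 and 0.006 m and angle between each of carton1, carton2, carton3, carton4's own z axis and vertical below 0.08 rad and linear speed of each of carton1, carton2, carton3, carton4, gold_jar below 0.03 m/s and ((horizontal distance between carton2 and cell_a below 0.01 m and angle between the x axis of carton2 and the x axis of slab, either way round below 0.12 rad) or (horizontal distance between carton2 and cell_b below 0.01 m and angle between the x axis of carton2 and the y axis of slab, either way round below 0.12 rad) or (horizontal distance between carton2 and cell_c below 0.01 m and angle between the x axis of carton2 and the x axis of slab, either way round below 0.12 rad) or (horizontal distance between carton2 and cell_d below 0.01 m and angle between the x axis of carton2 and the y axis of slab, either way round below 0.12 rad)) and z of carton2 in the frame of jar_mark between -0.006 and 0.006 m and ((horizontal distance between carton3 and cell_a below 0.01 m and angle between the x axis of carton3 and the x axis of slab, either way round below 0.12 rad) or (horizontal distance between carton3 and cell_b below 0.01 m and angle between the x axis of carton3 and the y axis of slab, either way round below 0.12 rad) or (horizontal distance between carton3 and cell_c below 0.01 m and angle between the x axis of carton3 and the x axis of slab, either way round below 0.12 rad) or (horizontal distance between carton3 and cell_d below 0.01 m and angle between the x axis of carton3 and the y axis of slab, either way round below 0.12 rad)) and z of carton3 in the frame of jar_mark between -0.006 and 0.006 m and ((horizontal distance between carton4 and cell_a below 0.01 m and angle between the x axis of carton4 and the x axis of slab, either way round below 0.12 rad) or (horizontal distance between carton4 and cell_b below 0.01 m and angle between the x axis of carton4 and the y axis of slab, either way round below 0.12 rad) or (horizontal distance between carton4 and cell_c below 0.01 m and angle between the x axis of carton4 and the x axis of slab, either way round below 0.12 rad) or (horizontal distance between carton4 and cell_d below 0.01 m and angle between the x axis of carton4 and the y axis of slab, either way round below 0.12 rad)) and z of carton4 in the frame of jar_mark between -0.006 and 0.006 m and horizontal distance between gold_jar and jar_mark below 0.012 m and z of gold_jar in the frame of jar_mark between -0.006 and 0.006 m and angle between gold_jar's own z axis and vertical below 0.1 rad and value of joint each of shutter_half, shutter_full above 0.003 m), for 0.05 s.
At the end, for the whole second after the job is handed in: Each carton upright on the slab, centre within 10 mm of an outline's centre, long side within 0.12 rad of its; gold-lidded jar upright on the crate's floor, axis within 60 mm of the crate's centre along each crate axis; button up (both stages under 1 mm); all at rest (((horizontal distance between carton1 and cell_a below 0.01 m and angle between the x axis of carton1 and the x axis of slab, either way round below 0.12 rad) or (horizontal distance between carton1 and cell_b below 0.01 m and angle between the x axis of carton1 and the y axis of slab, either way round below 0.12 rad) or (horizontal distance between carton1 and cell_c below 0.01 m and angle between the x axis of carton1 and the x axis of slab, either way round below 0.12 rad) or (horizontal distance between carton1 and cell_d below 0.01 m and angle between the x axis of carton1 and the y axis of slab, either way round below 0.12 rad)) and z of carton1 in the frame of jar_mark between -0.006 and 0.006 m and angle between each of carton1, carton2, carton3, carton4's own z axis and vertical below 0.08 rad and linear speed of each of carton1, carton2, carton3, carton4, gold_jar below 0.03 m/s and ((horizontal distance between carton2 and cell_a below 0.01 m and angle between the x axis of carton2 and the x axis of slab, either way round below 0.12 rad) or (horizontal distance between carton2 and cell_b below 0.01 m and angle between the x axis of carton2 and the y axis of slab, either way round below 0.12 rad) or (horizontal distance between carton2 and cell_c below 0.01 m and angle between the x axis of carton2 and the x axis of slab, either way round below 0.12 rad) or (horizontal distance between carton2 and cell_d below 0.01 m and angle between the x axis of carton2 and the y axis of slab, either way round below 0.12 rad)) and z of carton2 in the frame of jar_mark between -0.006 and 0.006 m and ((horizontal distance between carton3 and cell_a below 0.01 m and angle between the x axis of carton3 and the x axis of slab, either way round below 0.12 rad) or (horizontal distance between carton3 and cell_b below 0.01 m and angle between the x axis of carton3 and the y axis of slab, either way round below 0.12 rad) or (horizontal distance between carton3 and cell_c below 0.01 m and angle between the x axis of carton3 and the x axis of slab, either way round below 0.12 rad) or (horizontal distance between carton3 and cell_d below 0.01 m and angle between the x axis of carton3 and the y axis of slab, either way round below 0.12 rad)) and z of carton3 in the frame of jar_mark between -0.006 and 0.006 m and ((horizontal distance between carton4 and cell_a below 0.01 m and angle between the x axis of carton4 and the x axis of slab, either way round below 0.12 rad) or (horizontal distance between carton4 and cell_b below 0.01 m and angle between the x axis of carton4 and the y axis of slab, either way round below 0.12 rad) or (horizontal distance between carton4 and cell_c below 0.01 m and angle between the x axis of carton4 and the x axis of slab, either way round below 0.12 rad) or (horizontal distance between carton4 and cell_d below 0.01 m and angle between the x axis of carton4 and the y axis of slab, either way round below 0.12 rad)) and z of carton4 in the frame of jar_mark between -0.006 and 0.006 m and x of gold_jar in the frame of crate between -0.06 and 0.06 m and y of gold_jar in the frame of crate between -0.06 and 0.06 m and z of gold_jar in the frame of crate below 0.014 m and angle between gold_jar's own z axis and vertical below 0.1 rad and value of joint each of shutter_half, shutter_full below 0.001 m); the robot touches nothing.
It fails at once if one of the other jars is knocked over (angle between any of honey_jar_a, honey_jar_b, jam_jar's own z axis and vertical above 0.5 rad).
It fails at once if the gold-lidded jar is knocked over (angle between gold_jar's own z axis and vertical above 1 rad).
It fails at once if the wine glass or the tumbler is knocked over (angle between any of glass, tumbler's own z axis and vertical above 0.5 rad).
It fails at once if one of the other jars is taken out of the crate (z of any of honey_jar_a, honey_jar_b, jam_jar in the frame of crate above 0.06 m).
Of carton1, carton2, carton3, carton4 only 3 to 4 are there at a start; the rules pass over those that are not, and their reading is None.
Of honey_jar_a, honey_jar_b, jam_jar only 2 to 3 are there at a start; the rules pass over those that are not, and their reading is None.
At some moment in a run one of carton1, carton2, carton3, carton4 may be knocked a few centimetres aside while the robot is not near it.
It also fails if it takes over 210 s, if anything falls off the work surface, if the arm or the gripper's body presses on something with over 40 N, if the wrist force passes 120 N, or if a joint passes its speed limit or range.

## Robot

A 6-joint arm with a two-finger parallel gripper is mounted at the origin on a cart in front of the work surface, level with it; the furniture and walls round the work are solid. World frame = base frame: x ahead of the robot, y to its left, z up, the work surface at z = 0. Lengths are in mm, angles in rad, forces in N, time in s.
With the tool pointing down it reaches from about 400 to 825 mm from the base axis. Payload 7 kg.
Tool frame: the origin (TCP) lies at the very end of the fingers, on their centre line; the grasp point (between the pads) lies 19 mm behind it; z points along the fingers, y is the line along which they close (so a half turn about z gives the same grasp; the last joint's range is limited). The gripper opens to 88 mm and grips with 3 to 60 N. Pads are 19 mm wide; open, the fingers measure 130 mm over their backs; the gripper's body (78 mm by 193 mm) begins 47 mm behind the grasp point.
Start: joints at [-1.018, 0.359, 0.012, 0, -1.224, -0.288], TCP at [176.632, -651.457, 226.561] pointing down, gripper open.
Joint ranges: [-3.07, 3.07], [-1.43, 2.12], [-1.02, 1.25], [-3.03, 1.67], [-3.05, -0], [-3.03, 3.03]. Speed limits (rad/s): [2.39, 2.39, 3.01, 3.14, 3.14, 3.14].

## Interface

Orientations are given as a unit quaternion [x, y, z, w].
In Python, from plant import bot gives the robot as it stands. Calls block until the motion is done:
- bot.move_ptp(position, orientation): joint-space move of the TCP to a pose.
- bot.line_to(position, velocity=150, ori=None): straight line of the TCP; ori=None keeps the orientation; velocity is the mean speed in mm/s.
- bot.move_joints(angles): joint-space move.
- bot.move_gripper(opening, force=None): finger opening in mm; force is the grip in N (None keeps the last); returns when the fingers have stopped.
- bot.pause(seconds).
- bot.solve_ik(position, orientation): joint angles nearest the present ones, or None.
- bot.read_state(): the state.
- bot.camera(name): name is "side" or "top" or "wrist"; returns the picture (480x640x3 uint8, red, green, blue); there is no depth.
- bot.get_calibration(name): a dict with "fx", "fy", "cx", "cy" (pixels), "view" (4x4, takes a point from world to camera coordinates); the wrist camera has in their place "T_tool_cam" (4x4, takes a point from camera to tool coordinates, whose origin is the TCP and whose axes are the flange's). Camera axes: x right, y up, looking along -z (the intrinsics and any distortion apply to the point x, -y, -z); pixel columns grow to the right and rows downward; lengths in mm; the calibration is good to about 2 mm. A picture is of the moment at which its call begins: read the wrist's pose just before it. get_calibration takes no time and is no camera call.
A pose or a line that the arm cannot do raises bot.Unreachable and nothing moves.
- bot.close_job(): hands the job in; it is judged then, once.
The state is a dict: "t": time; "joint_pos": joint angles; "qvel": joint speeds; "tau": joint torques, N m; "tcp_pos": TCP position; "eef_rot": TCP orientation; "contact_force": force on the tool from outside, world axes, zero at the start; "moment": the same for the moment, N m; "width": finger opening in mm; "finger_force": force on a finger pad.
Only numpy, scipy, OpenCV 4.12 (cv2) and the standard library are available. Lean on these libraries where they do the work, as an engineer would, in place of code of your own. Each camera call takes 0.05 s, during which the arm holds its last target. There are 200 camera calls.

## Working session

There is one attempt and no reset: what is moved stays moved. The work goes in short steps, each a Python script; the robot and the scene stay as the last script left them, time stands still between calls to the robot, and variables do not carry over. Pictures are saved under pics/ and viewed, at most 14 in all, crops included, and the job is handed in when it is done.

```bash
ls; mkdir -p pics; python3 - <<'E'
from plant import bot
import cv2
for n in("top","side"):
    im=bot.camera(n); cv2.imwrite(f"pics/{n}0.png",im[:,:,::-1]); c=bot.get_calibration(n); print(n,c)
print(bot.get_calibration("wrist")); print(bot.read_state())
E
```

```text
pics
plant.py
top {'fx': 439.51887324348456, 'fy': 439.51887324348456, 'cx': 318.9271696309619, 'cy': 245.17962188380184, 'view': array([[ 1.50564026e-02, -9.99852033e-01, -8.31963047e-03,
         1.28867213e+01],
       [ 9.96539846e-01,  1.43252751e-02,  8.18725927e-02,
        -5.67480205e+02],
       [-8.17412973e-02, -9.52354999e-03,  9.96608079e-01,
        -1.31960496e+03],
       [ 0.00000000e+00,  0.00000000e+00,  0.00000000e+00,
         1.00000000e+00]])}
side {'fx': 476.46905461264373, 'fy': 476.46905461264373, 'cx': 319.45737301565475, 'cy': 240.86666544811447, 'view': array([[ 9.83053648e-01, -1.83043335e-01, -1.00330364e-02,
        -5.25392144e+02],
       [ 8.70235729e-02,  4.17799113e-01,  9.04362095e-01,
        -1.44568963e+02],
       [-1.61345660e-01, -8.89909568e-01,  4.26648027e-01,
        -1.57568599e+03],
       [ 0.00000000e+00,  0.00000000e+00,  0.00000000e+00,
         1.00000000e+00]])}
{'fx': 342.69738218249705, 'fy': 342.69738218249705, 'cx': 316.19548451081414, 'cy': 239.41234706540496, 'T_tool_cam': array([[ 1.59195750e-04,  9.69194336e-01,  2.4629
[... 286 characters left out ...]
00]])}
{'t': 0.1, 'joint_pos': array([-1.01788677e+00,  3.59314055e-01,  1.11700517e-02, -3.09472327e-04,
       -1.22414409e+00, -2.88144162e-01]), 'qvel': array([-0.00162661, -0.0022293 ,  0.0008925 ,  0.00072357, -0.00110882,
        0.00094155]), 'tau': array([-8.33801441e-04, -5.84163952e+01,  2.93750775e+01,  7.01546386e+00,
        1.02236177e-02, -6.33154968e-05]), 'tcp_pos': array([ 176.52007934, -651.04920421,  225.72553245]), 'eef_rot': array([-1.31944105e-01,  9.91256867e-01,  7.40291414e-04, -1.71683239e-04]), 'contact_force': array([-0.4217493 ,  0.03564347, -0.35021078]), 'moment': array([-0.03968987,  0.03753245,  0.03348759]), 'finger_force': 0.0, 'width': 87.71149181997644}
```

View pics/top0.png

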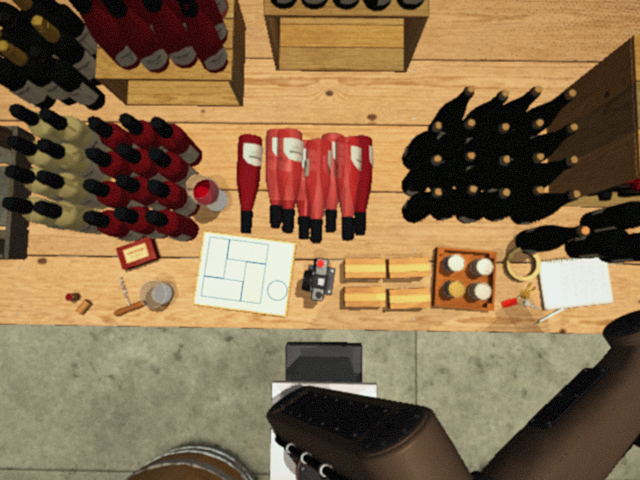

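View pics/side0.png

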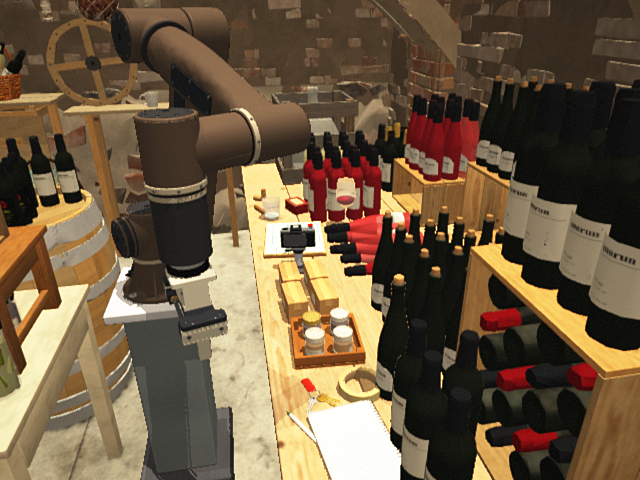

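```bash
cat > h.py <<'E'
from plant import bot
import numpy as np, cv2
from scipy.spatial.transform import Rotation as R
def q(yaw): return [np.cos(yaw/2),np.sin(yaw/2),0,0]
def yawof(s=None):
    s=s or bot.read_state(); X=R.from_quat(s["eef_rot"]).as_matrix()[:,0]; return np.arctan2(X[1],X[0])
def shot(name):
    """picture, K, camera->world 4x4"""
    s=bot.read_state(); im=bot.camera(name); c=bot.get_calibration(name)
    if name=="wrist":
        T=np.eye(4); T[:3,:3]=R.from_quat(s["eef_rot"]).as_matrix(); T[:3,3]=s["tcp_pos"]; T=T@c["T_tool_cam"]
    else: T=np.linalg.inv(c["view"])
    return im,c,T
def rays(pix,c,T):
    p=np.atleast_2d(pix).astype(float)
    d=np.c_[(p[:,0]-c["cx"])/c["fx"],-(p[:,1]-c["cy"])/c["fy"],-np.ones(len(p))]@T[:3,:3].T
    return T[:3,3],d
def plane(pix,z,c,T):
    o,d=rays(pix,c,T); return (o+d*((z-o[2])/d[:,2])[:,None])[:,:2]
def save(im,n): cv2.imwrite(f"pics/{n}.png",im[:,:,::-1])
def proj(P,c,T):
    p=(np.atleast_2d(P)-T[:3,3])@T[:3,:3]
    return np.c_[c["cx"]-c["fx"]*p[:,0]/p[:,2], c["cy"]+c["fy"]*p[:,1]/p[:,2]]
E
python3 - <<'E'
from h import *
c=bot.get_calibration("top"); T=np.linalg.inv(c["view"])
for n,p,z in [("slab",[[203,233],[297,241],[288,317],[195,308],[277,290]],18),("button",[320,263],167),("cart",[[365,263],[408,263],[363,293],[407,294]],70),("crate",[464,278],20),("gold",[456,287],73),("glass",[208,193],190),("tumb",[157,293],50)]:
    print(n,plane(p,z,c,T).round())
for p in ([520,-80,330],[560,200,330],[520,-350,330],[560,-50,400]):
  for y in (np.pi,0,np.pi/2,-np.pi/2):
    j=bot.solve_ik(p,q(y)); print(p,round(y,2),None if j is None else np.round(j,2))
E
```

```text
slab [[600. 379.]
 [580.  89.]
 [348. 112.]
 [371. 395.]
 [429. 147.]]
button [[507.  16.]]
cart [[ 513. -115.]
 [ 515. -241.]
 [ 425. -110.]
 [ 424. -238.]]
crate [[ 474. -421.]]
gold [[ 447. -380.]]
glass [[691. 322.]]
tumb [[415. 501.]]
[520, -80, 330] 3.14 [ 0.22  0.06 -0.14  0.   -1.37 -1.79]
[520, -80, 330] 0 [ 0.22  0.06 -0.14  0.   -1.37  1.35]
[520, -80, 330] 1.57 [ 0.22  0.06 -0.14  0.   -1.37  2.92]
[520, -80, 330] -1.57 [ 0.22  0.06 -0.14  0.   -1.37 -0.22]
[560, 200, 330] 3.14 [ 0.67  0.18 -0.    0.   -1.39 -2.24]
[560, 200, 330] 0 [ 0.67  0.18 -0.    0.   -1.39  0.9 ]
[560, 200, 330] 1.57 [ 0.67  0.18 -0.    0.   -1.39  2.47]
[560, 200, 330] -1.57 [ 0.67  0.18 -0.    0.   -1.39 -0.67]
[520, -350, 330] 3.14 [-0.28  0.23  0.07  0.   -1.41 -1.29]
[520, -350, 330] 0 [-0.28  0.23  0.07  0.   -1.41  1.85]
[520, -350, 330] 1.57 [-0.28  0.23  0.07  0.   -1.41 -2.86]
[520, -350, 330] -1.57 [-0.28  0.23  0.07  0.   -1.41  0.28]
[560, -50, 400] 3.14 [ 0.26  0.11  0.07  0.   -1.53 -1.83]
[560, -50, 400] 0 [ 0.26  0.11  0.07  0.   -1.53  1.31]
[560, -50, 400] 1.57 [ 0.26  0.11  0.07  0.   -1.53  2.88]
[560, -50, 400] -1.57 [ 0.26  0.11  0.07  0.   -1.53 -0.26]
```

```bash
python3 - <<'E'
from h import *
import pickle
out={}
for n,p in [("crate",[430,-400,280]),("cart",[430,-175,300]),("slab",[430,240,300])]:
    bot.move_ptp(p,q(0)); bot.pause(.2); out[n]=shot("wrist"); save(out[n][0],"w_"+n); print(bot.read_state()["t"],bot.read_state()["tcp_pos"])
pickle.dump(out,open("views.pkl","wb"))
E
```

```text
2.3083 [ 429.81789024 -400.246341    279.90760893]
3.4583 [ 430.0292884  -175.88878746  299.55250123]
5.2417 [430.31016085 239.32529378 300.08667162]
```

View pics/w_slab.png

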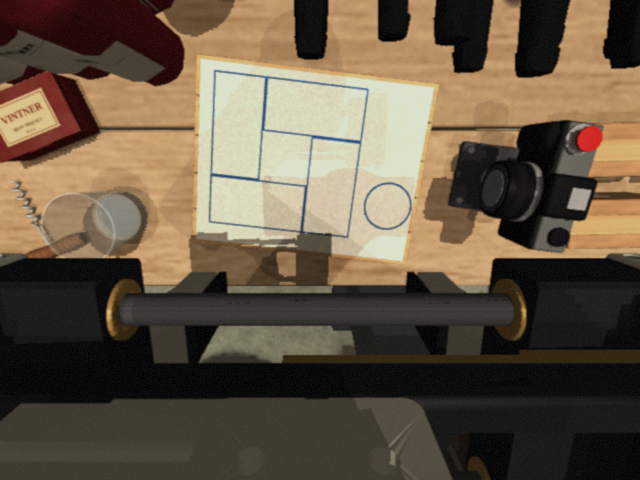

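View pics/w_cart.png

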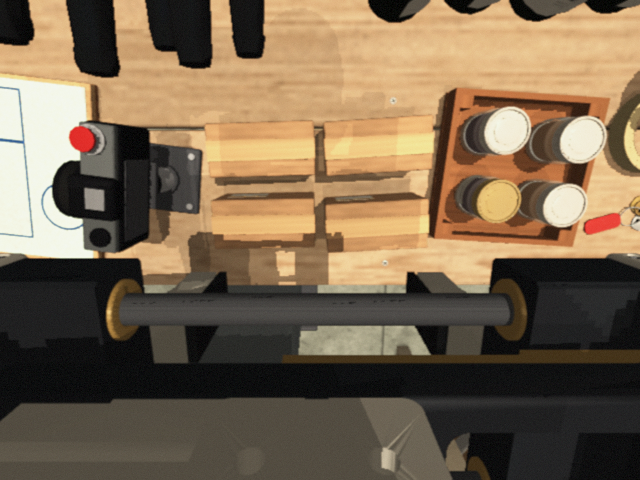

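View pics/w_crate.png

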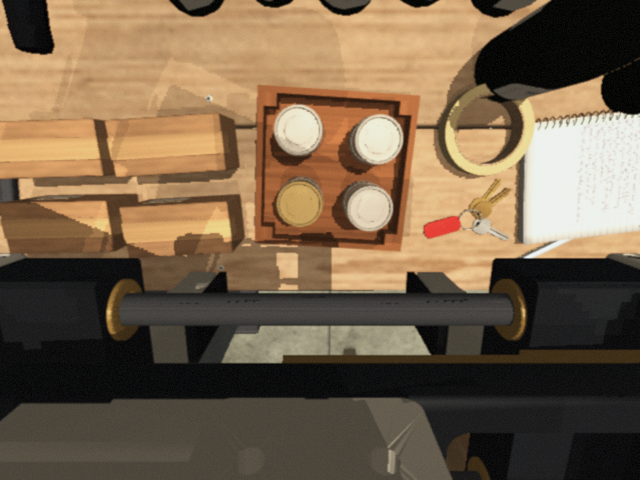

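```bash
python3 - <<'E'
from h import *
import pickle
V=pickle.load(open("views.pkl","rb"))
im,c,T=V["slab"]
hsv=cv2.cvtColor(im,cv2.COLOR_RGB2HSV)
m=cv2.inRange(hsv,(95,90,40),(125,255,255)); m[:,:195]=0; m[:,430:]=0; m[260:]=0; m[:60]=0
n,l,st,ce=cv2.connectedComponentsWithStats(cv2.dilate(m,np.ones((3,3))))
for i in range(1,n):
    if st[i,4]<60: continue
    v,u=np.nonzero((l==i)&(m>0)); P=plane(np.c_[u,v],18,c,T)
    print(st[i],cv2.minAreaRect(P.astype(np.float32)),cv2.fitEllipse(P.astype(np.float32)))
for nm in("slab","cart"):
    im,c,T=V[nm]; h=cv2.cvtColor(im,cv2.COLOR_RGB2HSV)
    m=((h[...,0]<6)|(h[...,0]>174))&(h[...,1]>200)&(h[...,2]>150)
    m[:,150:550]=0; m[:100]=0; m[200:]=0;v,u=np.nonzero(m); print("btn",u.mean(),v.mean(),len(u),plane([u.mean(),v.mean()],167,c,T))
im=V["cart"][0][100:260,195:445]; save(cv2.resize(im,None,fx=3.2,fy=3.2,interpolation=2),"z_cart")
E
```

```text
[261  76  10  56 230] ((553.5536499023438, 302.89849853515625), (4.668542861938477, 60.70142364501953), 80.90005493164062) ((555.43994140625, 302.118896484375), (5.182507038116455, 52.740169525146484), 81.97740173339844)
[310 135  52  10 222] ((512.6708374023438, 216.173095703125), (61.055999755859375, 2.4970977306365967), 83.10095977783203) ((512.510986328125, 214.66897583007812), (2.386615514755249, 59.9978141784668), 173.2728271484375)
[210 172  51  10 203] ((467.0338134765625, 342.783935546875), (60.77424240112305, 2.8972904682159424), 83.9126968383789) ((466.9193420410156, 342.8529968261719), (2.8024823665618896, 57.817596435546875), 173.68109130859375)
[299 185   9  48 179] ((425.8489990234375, 256.6780090332031), (2.6109728813171387, 59.284996032714844), 83.0899429321289) ((425.1095886230469, 256.8606262207031), (2.5291309356689453, 57.850650787353516), 83.62459564208984)
btn 589.1814159292036 138.38274336283186 452 [[507.26629193  17.8880133 ]]
btn 81.80224719101123 138.64943820224718 445 [[507.13308676  15.28012521]]
```

View pics/z_cart.png

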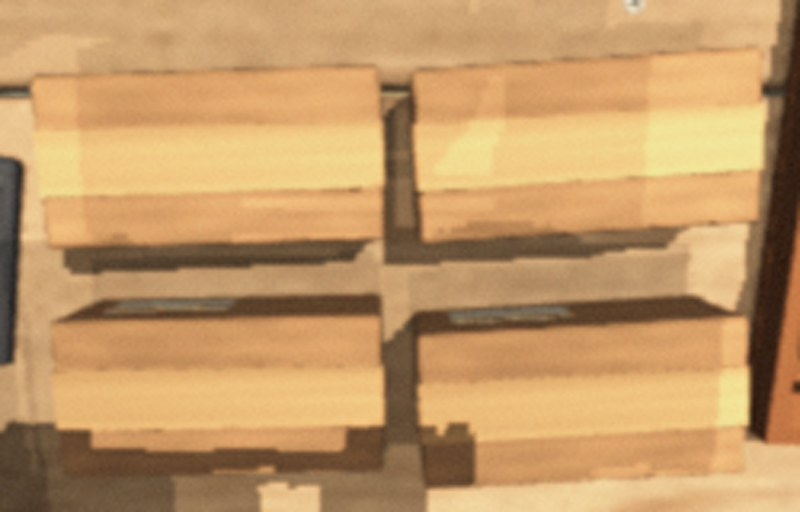

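```bash
python3 - <<'E'
from h import *
import pickle
V=pickle.load(open("views.pkl","rb"))
im,c,T=V["slab"]; i=im.astype(int)
m=((i[...,2]-i[...,0])>8).astype(np.uint8); m[:,:203]=0; m[:,425:]=0; m[242:]=0; m[:64]=0
n,l,st,ce=cv2.connectedComponentsWithStats(cv2.dilate(m,np.ones((5,5))))
for k in range(1,n):
    if st[k,4]<100: continue
    v,u=np.nonzero((l==k)&(m>0)); P=plane(np.c_[u,v],18,c,T)
    print(st[k],cv2.minAreaRect(P.astype(np.float32)),cv2.fitEllipse(P.astype(np.float32))[:2])
print("slab corners",plane([[200,56],[437,84],[408,262],[193,233]],18,c,T).round(1))
im,c,T=V["cart"]
Z=dict(C1=[(33,76),(378,66),(383,240),(48,247)],C2=[(412,72),(760,48),(757,220),(423,243)],C3=[(52,320),(380,315),(382,470),(65,475)],C4=[(417,328),(748,315),(742,472),(425,486)])
for n,z in Z.items():
    P=plane(np.array(z)/3.2+[195,100],70,c,T); print(n,P.round(1).tolist(),P.mean(0).round(1),cv2.minAreaRect(P.astype(np.float32)))
im,c,T=V["crate"]; h=cv2.cvtColor(im,cv2.COLOR_RGB2HSV)
print("jars",plane([[300,128],[378,138],[300,203],[370,208]],73,c,T).round(1), "gold hsv",h[203,300])
print("crate rim",plane([[259,86],[419,96],[401,250],[256,238]],36,c,T).round(1))
E
```

```text
[ 207   68  164  172 5888] ((489.75921630859375, 279.57196044921875), (184.3404083251953, 184.3737335205078), 83.49017333984375) ((498.0930480957031, 281.46185302734375), (194.32310485839844, 202.1436309814453))
[362 180  51  52 949] ((429.3410339355469, 148.42584228515625), (60.217315673828125, 59.94700622558594), 45.92822265625) ((429.4353942871094, 148.62193298339844), (59.31652069091797, 59.434364318847656))
slab corners [[605.8 375.4]
 [575.3  96.6]
 [353.7 116.8]
 [394.  402.5]]
C1 [[526.0, -56.2], [529.0, -171.9], [471.7, -173.4], [469.5, -56.8]] [ 499.1 -114.6] ((499.2535400390625, -114.5761489868164), (57.36199188232422, 116.62154388427734), 1.086921215057373)
C2 [[527.1, -183.3], [534.5, -299.3], [478.3, -302.8], [470.6, -187.3]] [ 502.6 -243.2] ((502.56085205078125, -243.0876007080078), (56.61100769042969, 116.22821044921875), 3.656500816345215)
C3 [[444.0, -56.3], [445.6, -172.3], [388.8, -172.8], [387.1, -56.6]] [ 416.4 -114.5] ((416.32373046875, -114.46720123291016), (56.94585418701172, 116.43502044677734), 0.7824656963348389)
C4 [[441.0, -185.4], [445.4, -302.3], [387.8, -304.7], [382.6, -188.6]] [ 414.2 -245.3] ((414.1770324707031, -245.04405212402344), (58.39039993286133, 117.0232925415039), 2.343693733215332)
jars [[ 520.  -383. ]
 [ 510.2 -462.4]
 [ 443.6 -382. ]
 [ 438.2 -457. ]] gold hsv [ 19 132 201]
crate rim [[ 565.9 -337.3]
 [ 555.7 -511.7]
 [ 380.8 -502.5]
 [ 396.  -326.6]]
```

```bash
cat >> h.py <<'E'
SO=np.array([489.8,279.6]); SY=np.deg2rad(83.49-180); ey=np.array([np.cos(SY),np.sin(SY)]); ex=np.array([ey[1],-ey[0]])
MARK=np.array([429.4,148.6]); H=22; S=17
CELL=dict(a=(-31,-61,0,-1),b=(61,-31,1,1),c=(31,61,0,1),d=(-61,31,1,-1))  # x,y,long along y,sign of grip offset along tool x
W=np.array
CART={1:[[526.0,-56.2],[529.0,-171.9],[471.7,-173.4],[469.5,-56.8]],2:[[527.1,-183.3],[534.5,-299.3],[478.3,-302.8],[470.6,-187.3]],
 3:[[444.0,-56.3],[445.6,-172.3],[388.8,-172.8],[387.1,-56.6]],4:[[441.0,-185.4],[445.4,-302.3],[387.8,-304.7],[382.6,-188.6]]}
ZT=220
def go(xy,z,v=150,yaw=None): bot.line_to([float(xy[0]),float(xy[1]),float(z)],velocity=v,ori=None if yaw is None else q(yaw))
def guard(xy,z0,z1,step=2,lim=8):
    """descend slowly, watching the upward force; False when it touches"""
    f0=bot.read_state()["contact_force"][2]
    for z in np.arange(z0,z1-.01,-step):
        go(xy,z,40); f=bot.read_state()["contact_force"][2]-f0
        if abs(f)>lim: print("touch",z,f); return False
    return True
def pick(k,cell,opening=70,P=None):
    P=W(CART[k] if P is None else P); d=(P[1]-P[0])+(P[2]-P[3]); yaw=np.arctan2(d[1],d[0])
    t=W([np.cos(yaw),np.sin(yaw)]); g=P.mean(0)+CELL[cell][3]*S*t
    go(g,ZT,300,yaw); bot.move_gripper(opening); go(g,82,200)
    if not guard(g,78,62): go(g,ZT); return False
    go(g,H,80); bot.move_gripper(40,45); s=bot.read_state(); print("gripped",k,s["width"],s["finger_force"],s["tcp_pos"].round(1),g.round(1))
    go(g,ZT,150); print("lifted",bot.read_state()["width"],bot.read_state()["contact_force"].round(1)); return True
def place(cell):
    x,y,ly,sg=CELL[cell]; yaw=SY if ly else SY+np.pi/2
    t=W([np.cos(yaw),np.sin(yaw)]); g=SO+x*ex+y*ey+sg*S*t
    go(g,ZT,300,yaw); go(g,50,150); go(g,18+H+1.5,30); s=bot.read_state(); print("at",s["tcp_pos"].round(1),g.round(1),s["contact_force"].round(1))
    bot.move_gripper(72); bot.pause(.1); go(g,100,80); go(g,ZT,200); print("t",bot.read_state()["t"])
E
python3 - <<'E'
from h import *
print(np.rad2deg(np.arctan2(ex[1],ex[0])),[(k,(SO+v[0]*ex+v[1]*ey).round(1)) for k,v in CELL.items()])
go([430,100],300,300); 
if pick(2,"a",68): place("a")
im,c,T=shot("top"); save(im,"top1")
E
```

```text
173.49 [('a', array([527.5, 336.7])), ('b', array([432.7, 317.3])), ('c', array([452.1, 222.5])), ('d', array([546.9, 241.9]))]
gripped 2 58.05539516206327 44.98849131166935 [ 502.  -226.2   22.6] [ 501.5 -226.2]
lifted 57.927640142793685 [-0.6 -0.4 -3.5]
at [510.5 338.5  41.4] [510.6 338.6] [-0.5  0.6 -3.2]
t 19.6667
```

View pics/top1.png

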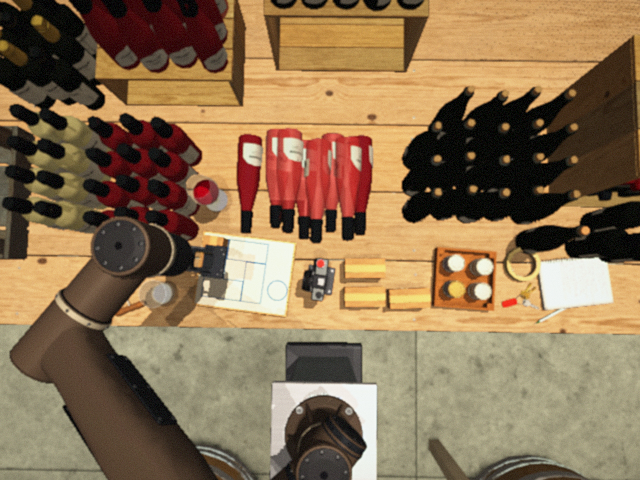

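```bash
cat >> h.py <<'E'
REG={1:(340,255,388,281),3:(340,285,386,310),4:(386,285,432,310)}
def chk(n,ks):
    ref=cv2.imread("pics/top1.png")[:,:,::-1].astype(int); im,c,T=shot("top"); save(im,n)
    for k in ks:
        a,b,e,f=REG[k]; print("diff",k,np.abs(im[b:f,a:e].astype(int)-ref[b:f,a:e]).mean().round(1))
E
python3 - <<'E'
from h import *
if pick(4,"d",68): place("d")
chk("top2",[1,3])
go([430,240],300,300,0); bot.pause(.2); im,c,T=shot("wrist"); save(im,"w_slab2")
print(proj([[*(SO+x*ex+y*ey),88] for x,y,_,_ in CELL.values()],c,T).round())
E
```

```text
gripped 4 57.79632155082681 44.964943528175354 [ 413.1 -228.2   22.4] [ 413.5 -228.3]
lifted 57.92022821869419 [-0.6  0.  -4.3]
at [548.7 258.7  41.3] [548.8 258.8] [-0.7 -0.1 -3. ]
t 33.5
diff 1 4.9
diff 3 6.2
[[222. 121.]
 [246. 213.]
 [333. 195.]
 [315. 101.]]
```

View pics/w_slab2.png

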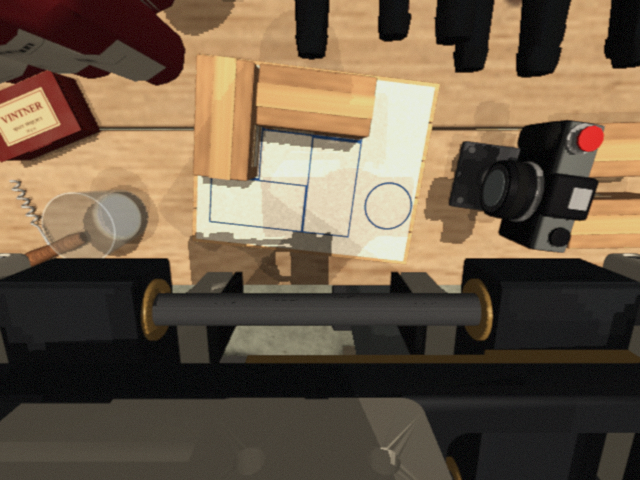

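```bash
python3 - <<'E'
from h import *
import pickle
V=pickle.load(open("views.pkl","rb")); r=V["cart"]
go([430,-175],300,400,0); bot.pause(.2); im,c,T=shot("wrist"); save(im,"w_cart2")
print(bot.read_state()["t"],(T-r[2])[:3,3])
g=lambda i:cv2.cvtColor(i,cv2.COLOR_RGB2GRAY).astype(np.float32)
for n,(a,b,e,f) in dict(C1=(200,115,320,180),C3=(205,190,320,250),cam=(60,110,205,250)).items():
    A,B=g(r[0])[b:f,a:e],g(im)[b:f,a:e]; print(n,cv2.phaseCorrelate(A,B,cv2.createHanningWindow(A.shape[::-1],cv2.CV_32F)),np.abs(A-B).mean())
E
```

```text
37.1 [-0.06716964  2.27728501  0.7409263 ]
C1 ((2.095782212832205, 0.1776446593175507), 0.7632775024131492) 10.025256
C3 ((2.043189969518899, -0.22521263929871438), 0.3455327934688992) 8.917392
cam ((2.8381428999713876, -0.49686428976197305), 0.9723267473997893) 13.769064
```

```bash
python3 - <<'E'
from h import *
ok=pick(1,"c",62)
print(ok)
if ok: place("c"); chk("top3",[3])
E
```

```text
gripped 1 57.888760721335665 44.97208580374718 [ 499.9 -131.5   22.5] [ 499.4 -131.6]
lifted 58.20568740333319 [ 0.2 -0.  -4. ]
True
at [468.9 220.5  41.4] [469.  220.6] [-0.5 -0.2 -3.4]
t 50.2917
diff 3 5.4
```

```bash
python3 - <<'E'
from h import *
ok=pick(3,"b",68)
if ok:
    place("b"); go([430,240],300,300,0); bot.pause(.2); im,c,T=shot("wrist"); save(im,"w_slab3")
    print(proj([[*(SO+x*ex+y*ey),88] for x,y,_,_ in CELL.values()],c,T).round()); chk("top4",[])
E
```

```text
gripped 3 57.586717834621474 44.97310034930706 [ 416.7 -131.5   22.5] [ 416.6 -131.5]
lifted 58.007172691812215 [ 0.  -0.2 -3.9]
at [430.7 300.3  41.4] [430.8 300.4] [-0.1 -0.  -3.9]
t 63.4
[[223. 121.]
 [246. 212.]
 [333. 195.]
 [315. 101.]]
```

View pics/w_slab3.png

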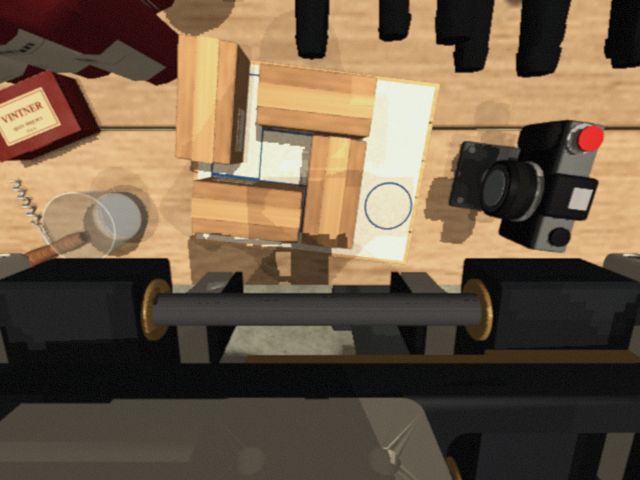

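```bash
python3 -c "
import cv2
im=cv2.imread('pics/w_slab3.png')[20:180,160:280]; cv2.imwrite('pics/z_a.png',cv2.resize(im,None,fx=3.7,fy=3.7,interpolation=2))"
```

```text
(no output)
```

View pics/z_a.png

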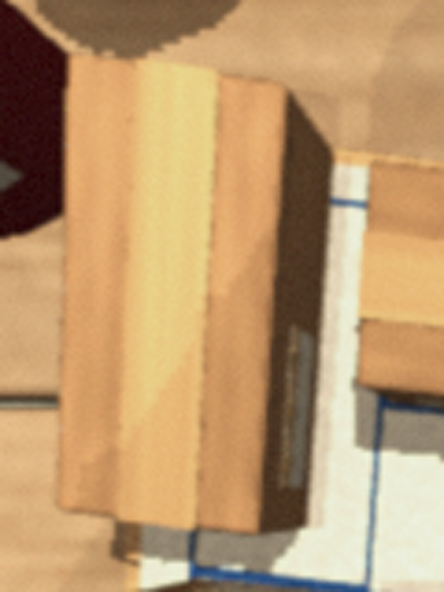

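```bash
python3 - <<'E'
from h import *
# camera pose: robot still at the same pose as the picture
im,c,T=shot("wrist")
px=W([(58,510),(66,57),(287,90),(262,530)])/3.7+[160,20]
P=plane(px,88,c,T); print(P.round(1).tolist(),P.mean(0),cv2.minAreaRect(P.astype(np.float32)))
d=(P[1]-P[0])+(P[2]-P[3]); print(np.rad2deg(np.arctan2(d[1],d[0])))
r=P.mean(0)-SO; print("slab frame",r@ex,r@ey)
print("bottle",plane([[183,70],[170,83],[150,82]],10,c,T).round(), "box",plane([[97,103]],30,c,T).round())
E
```

```text
[[490.7, 388.4], [605.9, 374.7], [598.1, 317.4], [485.2, 330.9]] [544.95853659 352.85156577] ((544.8856201171875, 352.8412780761719), (57.826622009277344, 115.96507263183594), 83.24473571777344)
-6.7740248348490635
slab frame -46.49786375268549 -79.03293435326418
bottle [[592. 400.]
 [578. 418.]
 [579. 442.]] box [[552. 497.]]
```

```bash
python3 - <<'E'
from h import *
P=W([[490.7,388.4],[605.9,374.7],[598.1,317.4],[485.2,330.9]]); yaw=np.deg2rad(-6.8); t=W([np.cos(yaw),np.sin(yaw)])
g=P.mean(0)-32*t
go(g,ZT,250,yaw); bot.move_gripper(70); go(g,100,200)
if guard(g,96,78,3):
    go(g,18+H,60); bot.move_gripper(40,50); s=bot.read_state(); print(s["width"],s["tcp_pos"].round(1),g.round(1))
    go(g,130,100); ty=SY+np.pi/2; t2=W([np.cos(ty),np.sin(ty)]); x,y=CELL["a"][:2]; g2=SO+x*ex+y*ey-32*t2
    go(g2,130,80,ty); print(bot.read_state()["width"],bot.read_state()["contact_force"]); go(g2,18+H+1.5,50); print(bot.read_state()["contact_force"]); bot.move_gripper(72); bot.pause(.1); go(g2,120,100)
go([430,240],300,300,0); bot.pause(.2); im,c,T=shot("wrist"); save(im,"w_slab4"); print(bot.read_state()["t"])
print(proj([[*(SO+x*ex+y*ey),88] for x,y,_,_ in CELL.values()],c,T).round())
E
```

```text
57.73888967958262 [513.4 356.9  40.5] [513.2 356.6]
57.950769429191936 [-0.22932842  0.63178363 -3.6226235 ]
[ 0.01494426 -1.46009616 -3.01576185]
76.4333
[[222. 120.]
 [245. 212.]
 [333. 194.]
 [315. 100.]]
```

View pics/w_slab4.png

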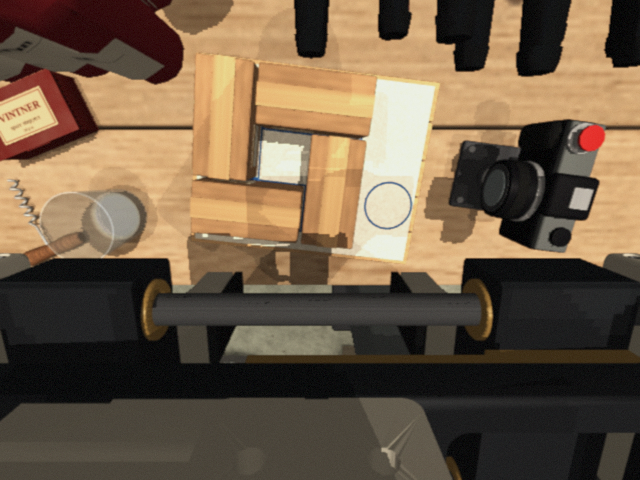

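```bash
cat > jar.py <<'E'
from h import *
J=W([443.6,-382.]); YC=np.deg2rad(-140)
def jar(src,dst,zs,zd,ys,yd,op=(70,72)):
    go(src,ZT,300,ys); bot.move_gripper(op[0]); go(src,90,200)
    if not guard(src,88,zs+20,4): print("blocked"); return
    go(src,zs,60); bot.move_gripper(30,20); s=bot.read_state(); print("grip",s["width"],s["finger_force"],s["tcp_pos"].round(1))
    go(src,ZT,120); print("lift",bot.read_state()["width"]); go(dst,ZT,250,yd); go(dst,zd+15,150); go(dst,zd,25); print("down",bot.read_state()["contact_force"].round(1))
    bot.move_gripper(op[1]); bot.pause(.1); go(dst,zd+50,60); go(dst,ZT,200); print("t",bot.read_state()["t"])
E
python3 - <<'E'
from jar import *
go([430,0],300,350,YC)
jar(J,MARK,42,54,YC,SY)
go([430,150],300,300,0); bot.pause(.2); im,c,T=shot("wrist"); save(im,"w_jar")
h=cv2.cvtColor(im,cv2.COLOR_RGB2HSV); u0=proj([[*MARK,84]],c,T)[0]; print(u0)
m=cv2.inRange(h,(12,80,80),(28,255,255)); a,b=(u0-40).astype(int); k=m[b:b+80,a:a+80]; v,u=np.nonzero(k); print(len(u),plane([u.mean()+a,v.mean()+b],84,c,T),MARK)
E
```

```text
grip 52.92033165648126 20.000178515911102 [ 443.6 -381.9   42.3]
lift 52.605175079094565
down [-1.  -0.7 -1.7]
t 92.4917
[318.30911286 214.8300985 ]
2973 [[429.80722752 136.07872013]] [429.4 148.6]
```

View pics/w_jar.png

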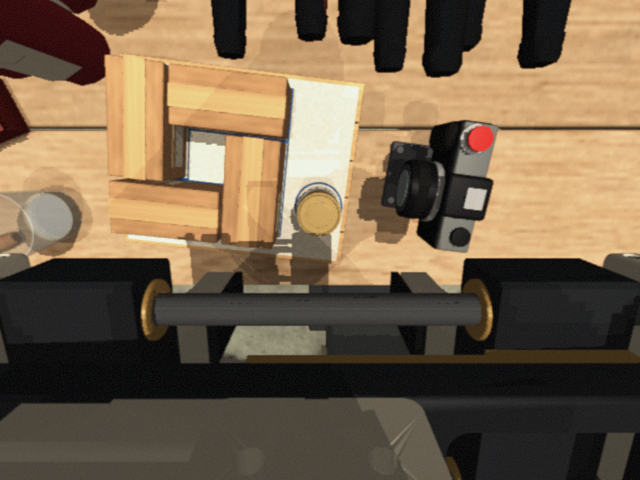

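```bash
python3 - <<'E'
from h import *
im,c,T=shot("wrist"); h=cv2.cvtColor(im,cv2.COLOR_RGB2HSV)
m=(((h[...,0]<6)|(h[...,0]>174))&(h[...,1]>200)&(h[...,2]>150)); m[:,:420]=0; m[:,520:]=0;m[:100]=0;m[200:]=0
v,u=np.nonzero(m); print("btn",plane([u.mean(),v.mean()],167,c,T))
B=[507,16.6]
go(B,230,300,0); bot.move_gripper(0); go(B,175,100); bot.pause(.3)
def F():
    f=[]
    for _ in range(5): bot.pause(.02); f.append(bot.read_state()["contact_force"][2])
    return np.mean(f)
f0=F(); z=175; log=[]; 
while z>150:
    z-=.5 ; go(B,z,20); f=F()-f0; log.append((z,round(f,1),round(bot.read_state()["tcp_pos"][2],1)))
    if f>4.5: break
print(log); t=bot.read_state()["t"]; bot.pause(1.1); print("held",F()-f0)
log=[]
while z>150:
    z-=.5 ; go(B,z,20); f=F()-f0; log.append((z,round(f,1),round(bot.read_state()["tcp_pos"][2],1)))
    if f>19: break
print(log); bot.pause(.2); go(B,185,60); go(B,ZT+20,200); print(bot.read_state()["t"])
E
```

```text
btn [[501.74888948  16.26922834]]
[(174.5, np.float64(0.0), np.float64(174.5)), (174.0, np.float64(-0.1), np.float64(174.0)), (173.5, np.float64(0.3), np.float64(173.5)), (173.0, np.float64(0.1), np.float64(173.0)), (172.5, np.float64(0.5), np.float64(172.5)), (172.0, np.float64(-0.1), np.float64(172.0)), (171.5, np.float64(0.1), np.float64(171.5)), (171.0, np.float64(0.2), np.float64(171.0)), (170.5, np.float64(0.7), np.float64(170.5)), (170.0, np.float64(0.3), np.float64(170.0)), (169.5, np.float64(-0.1), np.float64(169.5)), (169.0, np.float64(0.5), np.float64(169.0)), (168.5, np.float64(-0.2), np.float64(168.5)), (168.0, np.float64(0.2), np.float64(168.0)), (167.5, np.float64(0.2), np.float64(167.5)), (167.0, np.float64(1.1), np.float64(167.1)), (166.5, np.float64(1.3), np.float64(166.5)), (166.0, np.float64(1.3), np.float64(166.0)), (165.5, np.float64(1.0), np.float64(165.5)), (165.0, np.float64(1.7), np.float64(165.0)), (164.5, np.float64(1.7), np.float64(164.5)), (164.0, np.float64(2.1), np.float64(164.0)), (163.5, np.float64(1.8), np.float64(163.5)), (163.0, np.float64(5.2), np.float64(163.3))]
held 5.807172592126164
[(162.5, np.float64(9.0), np.float64(163.1)), (162.0, np.float64(10.7), np.float64(162.9)), (161.5, np.float64(11.3), np.float64(162.4)), (161.0, np.float64(11.1), np.float64(161.9)), (160.5, np.float64(11.5), np.float64(161.5)), (160.0, np.float64(11.6), np.float64(161.0)), (159.5, np.float64(12.1), np.float64(160.5)), (159.0, np.float64(12.5), np.float64(160.0)), (158.5, np.float64(12.8), np.float64(159.6)), (158.0, np.float64(12.7), np.float64(159.1)), (157.5, np.float64(15.7), np.float64(158.9)), (157.0, np.float64(19.5), np.float64(158.8))]
112.0833
```

```bash
python3 - <<'E'
from jar import *
jar(MARK,J,53.5,43,SY,YC,(72,70))
im,_,_=shot("top"); go([430,-175],300,300,0); bot.pause(.2); w,_,_=shot("wrist"); t,_,_=shot("top")
save(np.hstack([w[60:260,:320*2], ])[:, :],"fin_w"); save(np.vstack([cv2.resize(w[60:260],(640,200)),t[200:340]]),"fin")
E
```

```text
grip 52.724830421291124 20.00034123659134 [429.5 148.7  53.8]
lift 52.383872029888316
down [ 0.3 -0.3 -1.1]
t 126.1917
```

View pics/fin.png

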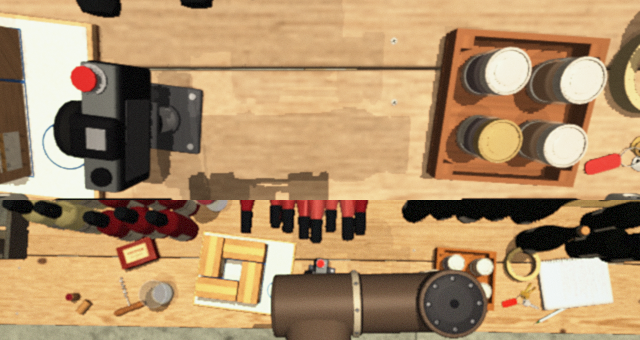

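The gold jar is upright in the crate at (495,140), the pinwheel of four cartons is intact at (233,270), and the button is up.

```bash
python3 -c "
from plant import bot
print(bot.close_job())"
```

```text
the job is handed in; nothing more can be done
None
```

The job is handed in, with no verdict returned: four cartons in the pinwheel (one knocked aside and re-laid), photo pressed half then full, gold jar back upright in the crate; robot clock about 130 s.

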